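# Set out the carved elephant and hippo families on their display planks

### The arm

A 6-joint arm with a two-finger parallel gripper is mounted at the origin on the work surface. World frame = base frame: x ahead of the robot, y to its left, z up, the work surface at z = 0. Lengths are in mm, angles in rad, forces in N, time in s.
With the tool pointing down it reaches from about 275 to 750 mm from the base axis. Payload 10.2 kg.
Tool frame: the origin (TCP) lies midway between the tips of the shut fingers; the grasp point (between the pads) lies manip.tcp_to_grasp behind it (manip.tcp_to_grasp is the distance from the TCP to the grasp point, in mm); z points along the fingers, y is the direction in which the jaws open and shut (so a half turn about z gives the same grasp; the last joint's range is limited). The gripper opens to 88 mm and grips with 3 to 60 N. Pads are 18 mm wide; open, the fingers measure 123 mm over their backs; the gripper's body (75 mm by 187 mm) begins 45 mm behind the grasp point.
Start: joints at [0.878, 0.313, 1.498, -0, 1.331, -0.223], TCP at [237.685, 468.121, 216.12] pointing down, gripper open.
Joint ranges: [-2.94, 2.94], [-0.97, 2.17], [0.19, 2.56], [-1.23, 4.37], [0.02, 3.11], [-2.88, 2.88]. Speed limits (rad/s): [2.39, 2.39, 3.01, 3.14, 3.14, 3.14].

### API

Orientations are given as a unit quaternion [w, x, y, z].
In Python, from workcell import manip gives the robot as it stands. Calls block until the motion is done:
- manip.move_ptp(position, orientation): joint-space move of the TCP to a pose.
- manip.movel(position, attitude=None, vel=150, force_limit=None): straight line of the TCP; attitude=None keeps the orientation; vel is the mean speed in mm/s. With force_limit (N) it stops when the force on the tool has changed by that much, and returns True; else False.
- manip.set_joints(angles): joint-space move.
- manip.release() and manip.grab(force=None): open the fingers fully, or close them until they stop; force is the grip in N (None keeps the last).
- manip.sleep(seconds).
- manip.inverse_kinematics(position, orientation): joint angles nearest the present ones, or None.
- manip.get_state(): the state.
- manip.camera(name): name is "scene" or "side" or "wrist"; returns a dict with "img" (420x560x3 uint8, blue, green, red), "z_map" (420x560 float32, mm along the optical axis (not along the pixel's ray), 0 where there is no reading), "camera_matrix" (3x3 intrinsics, pixels), "R" (3x3) and "t" (3): a world point X has camera coordinates R X + t. Camera axes: x right, y down, z forward; pixel columns grow to the right and rows downward; lengths in mm; the calibration is good to about 2 mm. The wrist camera is an equidistant fisheye: a pixel r from the principal point sees the ray r / f radians off the axis. A picture is of the moment at which its call begins.
A pose or a line that the arm cannot do raises manip.PlanningError and nothing moves.
- manip.hand_in(): hands the job in, once; it reports no verdict.
The state is a dict: "t": time; "joints": joint angles; "qvel": joint speeds; "joint_torque": joint torques, N m; "eef_pos": TCP position; "tool_rot": TCP orientation; "ft_force": force on the tool from outside, world axes, zero at the start; "moment": the same for the moment, N m; "opening": finger opening in mm.
Only numpy, scipy, OpenCV 4.12 (cv2) and the standard library are available. Lean on these libraries where they do the work, as an engineer would, in place of code of your own. Each camera call takes 0.05 s, during which the arm holds its last target.

### The job

Set out the two families of wooden animals for sale: on the plank with the elephant mother, stand the elephant calf (the smallest) right behind her and the half-grown elephant behind the calf, and line up the hippos in the same way behind the hippo mother on her plank. Each animal stands on its feet along the middle of the plank, facing the way its mother faces, with a thumb's width (about 20 mm) from the tail of one to the nose of the next. Set them down without dropping them, and leave the bangle, the bottle and the bowl where they are.

Things in the scene. Friction and masses are not known exactly. Their poses are not given: they have to be found in the camera images.
- elephant_plank: fixed pale plank, 380 x 90 x 18 mm (its x, y, z), with a big brown wooden elephant mother, 120 mm long, 94 mm high, carved on it in one piece. Origin at the centre of the plank's underside, on the table; x along the plank the way she faces, z up. Plank top at z +18 mm. She stands on its middle line (y 0), tail at x +58 mm, nose at x +178 mm; behind her it is empty down to its end at x -190 mm.
- hippo_plank: fixed pale plank, 380 x 90 x 18 mm (its x, y, z), with a big brown wooden hippo mother, 120 mm long, 68 mm high, carved on it in one piece. Origin at the centre of the plank's underside, on the table; x along the plank the way she faces, z up. Plank top at z +18 mm. She stands on its middle line (y 0), tail at x +58 mm, nose at x +178 mm; behind her it is empty down to its end at x -190 mm.
- elephant_calf: loose brown wooden elephant calf, the smallest elephant, pale tusks, 55 mm high. Origin at foot level under mid-body, x to the nose, z up. Trunk's front at x +42 mm, tail at x -28 mm. Grip across the flanks at x 0 (flat for +-10 mm): 30 mm wide along y, middle 36 mm above the feet (+-6); back 51 mm above the feet. Ears flare to 44 mm wide ahead of x +14 mm. 65 to 105 g.
- half_elephant: loose brown wooden half-grown elephant, the larger of the two loose elephants, pale tusks, 75 mm high. Origin at foot level under mid-body, x to the nose, z up. Trunk's front at x +58 mm, tail at x -38 mm. Grip across the flanks at x 0 (flat for +-15 mm): 42 mm wide along y, middle 50 mm above the feet (+-9); back 70 mm above the feet. Ears flare to 61 mm wide ahead of x +20 mm. 160 to 260 g.
- hippo_calf: loose brown wooden hippo calf, the smallest hippo, short legs, broad square muzzle, no trunk, 39 mm high. Origin at foot level under mid-body, x to the nose, z up. Muzzle's front at x +42 mm, tail at x -28 mm. Grip across the flanks at x 0 (flat for +-10 mm): 32 mm wide along y, middle 23 mm above the feet (+-7). 60 to 100 g.
- half_hippo: loose brown wooden half-grown hippo, the larger of the two loose hippos, short legs, broad square muzzle, no trunk, 54 mm high. Origin at foot level under mid-body, x to the nose, z up. Muzzle's front at x +58 mm, tail at x -38 mm. Grip across the flanks at x 0 (flat for +-15 mm): 45 mm wide along y, middle 32 mm above the feet (+-10). 150 to 250 g.
- bangle: wooden bangle lying flat at the far side of the table, 84 mm across, 30 mm high; loose, to be left alone. Origin at the centre of its underside.
- bottle: green glass bottle with a white cap, 64 mm across, 170 mm high, standing at the left edge of the work; loose, to be left alone. Origin at the centre of its underside.
- bowl: turned wooden bowl of shells, 130 mm across, 42 mm high, at the right edge of the work; loose, to be left alone. Origin at the centre of its underside.
Things that resemble listed ones, but are neither listed nor needed, are in the scene too. Leave any yellow look-alike of the half_elephant alone.

How it is judged:
By the outcome, as a careful person would: the job done as asked, in the order asked, and still so for the second after the job is handed in, with the robot touching nothing.
It also fails if it takes over 128 s, if anything falls off the work surface, if the arm or the gripper's body presses on something with over 40 N, if the wrist force passes 120 N, or if a joint passes its speed limit or range.

## Working session

There is one attempt and no reset: what is moved stays moved. The work goes in short steps, each a Python script; the robot and the scene stay as the last script left them, time stands still between calls to the robot, and variables do not carry over. Pictures are saved under pics/ and viewed, and the job is handed in when it is done.

```bash
mkdir -p pics; ls
python3 - <<'E'
from workcell import manip
import cv2,numpy as np
for n in ["scene","side","wrist"]:
    c=manip.camera(n); cv2.imwrite(f"pics/{n}0.png",c["img"]); np.savez(f"{n}0.npz",**c)
    print(n,c["camera_matrix"].tolist(),np.round(-c["R"].T@c["t"],0),np.round(c["R"],2).tolist())
s=manip.get_state();print(s["t"],s["tool_rot"],s["opening"],manip.tcp_to_grasp)
E
```

```text
pics
scene [[384.2576654857828, 0.0, 280.04090854753315], [0.0, 384.2576654857828, 211.55807651728819], [0.0, 0.0, 1.0]] [1056.  677.  907.] [[-0.82, 0.57, -0.02], [0.43, 0.6, -0.68], [-0.37, -0.57, -0.73]]
side [[522.6666126261676, 0.0, 273.6255414567296], [0.0, 522.6666126261676, 215.8109571902029], [0.0, 0.0, 1.0]] [-153. -784.  757.] [[0.73, -0.69, 0.02], [-0.36, -0.41, -0.84], [0.58, 0.6, -0.55]]
wrist [[325.19226210127806, 0.0, 279.20880050587806], [0.0, 325.19226210127806, 213.58210870317984], [0.0, 0.0, 1.0]] [163. 507. 384.] [[0.45, 0.89, -0.0], [0.84, -0.43, 0.32], [0.29, -0.15, -0.95]]
0.15 [-2.22269629e-04  2.32757173e-01  9.72534774e-01 -4.03664607e-04] 88.02587010712186 18.700000000000003
```

View pics/scene0.png

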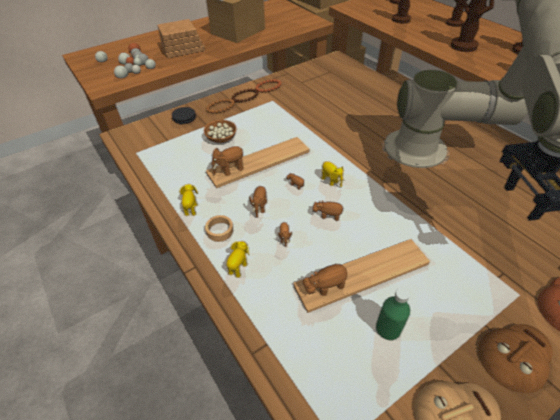

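View pics/side0.png

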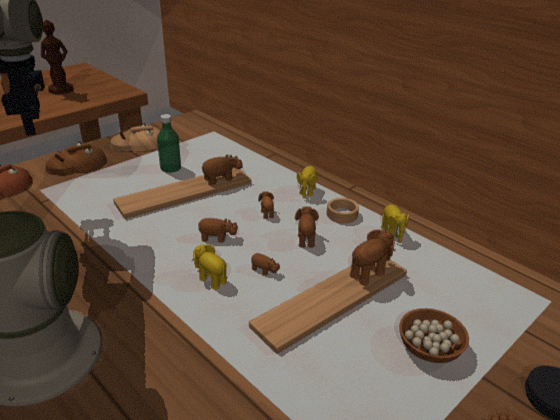

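View pics/wrist0.png

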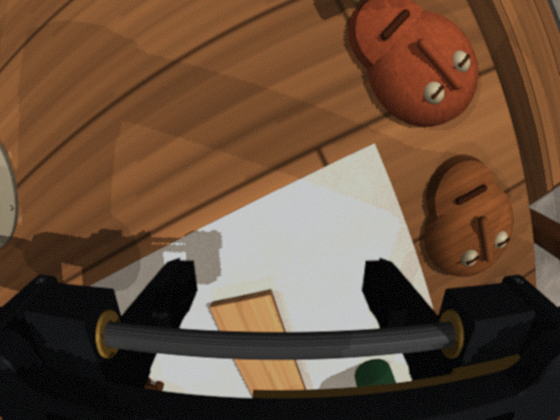

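Brown loose animals in the scene view: half elephant (259,198), elephant calf (285,231), hippo calf (295,180), half hippo (327,209). The mothers are at (230,157) and (328,277). The yellow look-alikes at (332,172), (188,198) and (238,257) are to be left alone. Next I'll fuse the depth views into a top-down map.

```bash
cat > h.py <<'E'
import cv2,numpy as np
def cloud(c):
    K=c["camera_matrix"];z=c["z_map"];v,u=np.nonzero(z>0);d=z[v,u]
    P=np.stack([(u-K[0,2])/K[0,0]*d,(v-K[1,2])/K[1,1]*d,d],1)
    X=(P-c["t"])@c["R"]; return X,c["img"][v,u],u,v
def topmap(Xs,Cs,x0,x1,y0,y1,s):
    # image: rows = decreasing x (up = +x), cols = decreasing y (left = +y)
    H=int((x1-x0)*s);W=int((y1-y0)*s);im=np.zeros((H,W,3),np.uint8);zb=np.full((H,W),-99.)
    X=np.vstack(Xs);C=np.vstack(Cs);m=(X[:,0]>x0)&(X[:,0]<x1)&(X[:,1]>y0)&(X[:,1]<y1)&(X[:,2]<200)
    X=X[m];C=C[m];o=np.argsort(X[:,2])
    r=((x1-X[o,0])*s).astype(int).clip(0,H-1);q=((y1-X[o,1])*s).astype(int).clip(0,W-1)
    im[r,q]=C[o];zb[r,q]=X[o,2];return im,zb
E
python3 - <<'E'
from h import *
Xs=[];Cs=[]
for n in["scene","side"]:
    c=np.load(n+"0.npz");X,C,u,v=cloud(c);
    m=(X[:,0]>250)&(X[:,0]<750)&(abs(X[:,1])<450)
    w=m&(C.min(1)>150)&(abs(X[:,2])<15);print(n,"paper z",np.median(X[w,2]),X[w,2].std())
    Xs.append(X);Cs.append(C)
    # clusters
    hsv=cv2.cvtColor(C[:,None],cv2.COLOR_BGR2HSV)[:,0].astype(int)
    b=m&(hsv[:,1]>90)&(X[:,2]>6)&(X[:,2]<180)
    im=np.zeros((420,560),np.uint8);im[v[b],u[b]]=255
    k,l,st,ce=cv2.connectedComponentsWithStats(im)
    L=l[v,u]
    for i in range(1,k):
        if st[i,4]<60: continue
        p=X[(L==i)];print(i,st[i,4],ce[i].round(),"med",np.median(p,0).round(),"min",p.min(0).round(),"max",p.max(0).round(),"hsv",np.median(hsv[L==i],0))
im,_=topmap(Xs,Cs,230,800,-450,400,.9)
cv2.imwrite("pics/top0.png",im)
E
```

```text
scene paper z 1.1427123816034448 1.7967412346305436
1 94 [223. 138.] med [ 580. -427.   38.] min [ 519. -448.   18.] max [ 614. -417.   46.] hsv [ 13.  146.5  91. ]
2 2240 [251. 160.] med [ 579. -257.   19.] min [ 334. -324.    6.] max [ 714. -205.  118.] hsv [ 15. 125. 184.]
3 348 [332. 172.] med [383. -27.  60.] min [347. -76.   6.] max [400.  10.  80.] hsv [ 25. 235. 150.]
4 136 [296. 180.] med [489. -89.  31.] min [ 469. -128.    7.] max [499. -65.  40.] hsv [ 13. 157. 129.]
5 281 [259. 199.] med [651. -55.  65.] min [615. -99.   6.] max [677. -36.  79.] hsv [ 13. 157. 125.]
6 345 [328. 209.] med [489.  85.  43.] min [455.  38.   8.] max [526. 115.  58.] hsv [ 13. 157. 130.]
7 164 [284. 233.] med [658.  86.  48.] min [635.  55.   8.] max [672. 108.  58.] hsv [ 13.  156.  131.5]
8 4083 [359. 275.] med [567. 310.  19.] min [358. 226.   6.] max [741. 387.  90.] hsv [ 16. 125. 191.]
9 104 [384. 310.] med [626. 445. 111.] min [604. 435.  12.] max [633. 450. 135.] hsv [ 68.  107.   71.5]
side paper z 1.1258641407620134 1.4772222518639355
1 617 [170. 149.] med [591. 435.  77.] min [566.
[... 203 characters left out ...]
2.  44.   6.] max [672. 109.  57.] hsv [ 12. 166.  74.]
7 613 [306. 224.] med [626. -91.  59.] min [ 603. -115.    7.] max [676. -39.  78.] hsv [ 12. 166.  72.]
12 586 [216. 228.] med [471.  65.  40.] min [441.  29.   6.] max [517. 103.  58.] hsv [ 12. 166.  76.]
14 6490 [332. 294.] med [ 518. -282.   19.] min [ 327. -331.    6.] max [ 707. -213.  116.] hsv [ 14. 128. 140.]
15 924 [210. 264.] med [363. -52.  58.] min [340. -86.   6.] max [398.   6.  81.] hsv [ 23. 207. 104.]
16 341 [264. 263.] med [ 473. -106.   30.] min [ 459. -136.    6.] max [494. -71.  42.] hsv [ 12. 166.  85.]
17 421 [413. 319.] med [ 572. -434.   34.] min [ 507. -450.   16.] max [ 610. -420.   45.] hsv [ 12. 165.  72.]
```

View pics/top0.png

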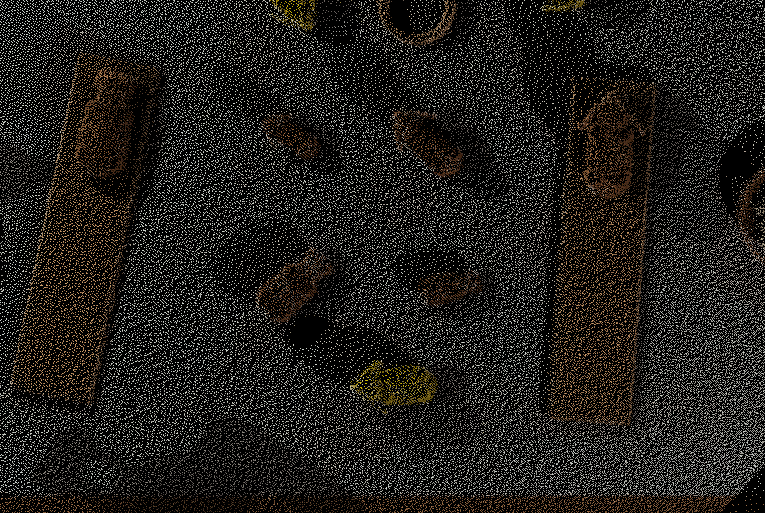

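```bash
cat >> h.py <<'E'
def rect(p):
    (cx,cy),(w,h),a=cv2.minAreaRect(p.astype(np.float32)[:,:2])
    a=np.radians(a)
    if w<h: w,h=h,w; a+=np.pi/2
    a=(a+np.pi/2)%np.pi-np.pi/2
    return cx,cy,w,h,a
ROI=dict(EP=(300,730,-350,-190),HP=(300,760,200,400),EC=(615,690,30,125),HE=(585,695,-125,-15),HC=(440,515,-150,-50),HH=(425,540,15,130))
def sel(X,C,k,zmin,zmax):
    hsv=cv2.cvtColor(C[:,None],cv2.COLOR_BGR2HSV)[:,0].astype(int);a=ROI[k]
    return X[(X[:,0]>a[0])&(X[:,0]<a[1])&(X[:,1]>a[2])&(X[:,1]<a[3])&(X[:,2]>zmin)&(X[:,2]<zmax)&(hsv[:,1]>75)]
E
python3 - <<'E'
from h import *
D={}
for n in["scene","side"]:
    D[n]=cloud(np.load(n+"0.npz"))[:2]
D["both"]=[np.vstack([D["scene"][i],D["side"][i]]) for i in(0,1)]
for n in D:
  for k in ROI:
    p=sel(*D[n],k,*((15.5,22.5) if k[1]=='P' else (6,90)))
    # drop outliers: isolated
    print(n,k,len(p),np.round(rect(p),3),"zmax",p[:,2].max().round(1))
E
```

```text
Traceback (most recent call last):
  File "h.py", line 14, in rect
    (cx,cy),(w,h),a=cv2.minAreaRect(p.astype(np.float32)[:,:2])
                    ~~~~~~~~~~~~~~~^^^^^^^^^^^^^^^^^^^^^^^^^^^^
cv2.error: OpenCV(4.12.0) /io/opencv/modules/imgproc/src/convhull.cpp:143: error: (-215:Assertion failed) total >= 0 && (depth == CV_32F || depth == CV_32S) in function 'convexHull'
```

Contiguity fix, and at the same time a wrist overview from above the middle.

```bash
sed -i 's/cv2.minAreaRect(p.astype(np.float32)\[:,:2\])/cv2.minAreaRect(np.ascontiguousarray(p[:,:2],np.float32))/' h.py
cat >> h.py <<'E'
def fcloud(c):
    K=c["camera_matrix"];z=c["z_map"];v,u=np.nonzero(z>0);d=z[v,u]
    a=(u-K[0,2])/K[0,0];b=(v-K[1,2])/K[1,1];r=np.hypot(a,b)+1e-9;ok=r<1.3
    a,b,r,d,u,v=[q[ok] for q in(a,b,r,d,u,v)]
    t=np.tan(r)/r;P=np.stack([a*t*d,b*t*d,d],1)
    return (P-c["t"])@c["R"],c["img"][v,u]
E
python3 - <<'E'
from h import *
from workcell import manip
D={}
for n in["scene","side"]:
    D[n]=cloud(np.load(n+"0.npz"))[:2]
D["both"]=[np.vstack([D["scene"][i],D["side"][i]]) for i in(0,1)]
q=[0,1,0,0]
print(manip.inverse_kinematics([560,0,280],q))
manip.move_ptp([520,0,280],q)
c=manip.camera("wrist");cv2.imwrite("pics/w1.png",c["img"]);np.savez("w1.npz",**c)
D["w"]=fcloud(c)
X,C=D["w"];w=(C.min(1)>150)&(X[:,2]<60)&(abs(X[:,0]-500)<200);print("paper",np.median(X[w,2]))
for n in D:
  for k in ROI:
    p=sel(*D[n],k,*((15.5,22.5) if k[1]=='P' else (6,90)))
    if len(p)>20:print(n,k,len(p),np.round(rect(p),3),"zmax",p[:,2].max().round(1))
print(manip.get_state()["t"])
E
```

```text
[-2.09201189e-01  3.56658680e-01  1.27246444e+00 -4.44089210e-16
  1.51246954e+00  1.36159514e+00]
paper -0.13683397554333585
scene EP 1409 [ 5.23676e+02 -2.65908e+02  3.77865e+02  9.50150e+01 -7.60000e-02] zmax 22.5
scene HP 2877 [ 5.48191e+02  3.07559e+02  3.78530e+02  9.22170e+01 -2.11000e-01] zmax 22.5
scene EC 178 [652.602  83.868  53.265  36.866   0.766] zmax 58.4
scene HE 300 [ 6.45476e+02 -6.55220e+01  8.24310e+01  4.92140e+01  6.37000e-01] zmax 78.7
scene HC 139 [485.896 -95.711  64.088  23.566  -1.377] zmax 40.4
scene HH 364 [488.107  77.75   90.805  33.986  -0.888] zmax 57.6
side EP 4437 [ 5.19777e+02 -2.70449e+02  3.80701e+02  9.13590e+01 -7.50000e-02] zmax 22.5
side HP 1941 [ 5.43491e+02  3.02331e+02  3.79966e+02  9.55980e+01 -2.05000e-01] zmax 22.4
side EC 270 [645.804  75.331  65.812  37.224   0.834] zmax 57.5
side HE 628 [ 6.34481e+02 -7.68980e+01  8.22150e+01  5.55740e+01  6.08000e-01] zmax 78.3
side HC 356 [ 477.712 -103.74    64.605   24.83    -1.261] zmax 41.6
side HH 607 [477.114  66.475  90.728  32.694  -0.764] zmax 57.9
both EP 5846 [ 5.21087e+02 -2.67176e+02  
[... 167 characters left out ...]
  70.895  37.591   0.834] zmax 58.4
both HE 928 [ 6.4082e+02 -7.2450e+01  9.7703e+01  5.5634e+01  6.0800e-01] zmax 78.7
both HC 495 [481.879 -99.567  69.86   35.367  -1.285] zmax 41.6
both HH 971 [483.333  72.703  91.264  49.339  -0.803] zmax 57.9
w EP 9342 [ 5.22194e+02 -2.67991e+02  3.78910e+02  9.15310e+01 -7.80000e-02] zmax 22.5
w HP 8420 [ 5.46902e+02  3.05182e+02  3.79504e+02  9.14830e+01 -2.06000e-01] zmax 22.4
w EC 1012 [650.445  74.458  61.159  38.631   1.262] zmax 56.6
w HE 2229 [ 6.41009e+02 -7.05310e+01  9.08930e+01  5.43060e+01  5.97000e-01] zmax 78.5
w HC 935 [483.542 -98.66   67.801  29.217  -1.366] zmax 40.2
w HH 1828 [484.544  72.544  92.429  41.545  -0.886] zmax 55.4
2.1833
```

View pics/w1.png

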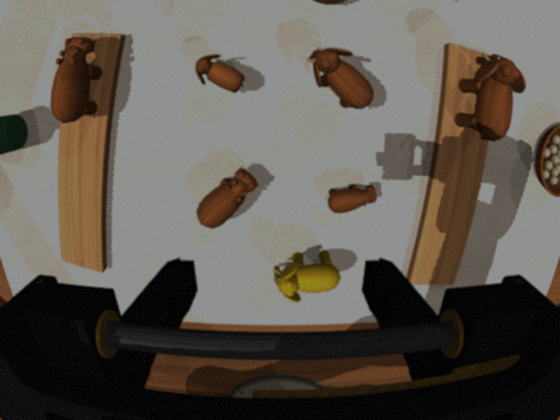

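Run:
```python
from h import *
from workcell import manip
c=np.load("w1.npz");cp=-c["R"].T@c["t"];print("cam",cp.round(),"axis",c["R"][2].round(2))
off=cp-np.array([520,0,280])
q=[0,1,0,0]
A=dict(EC=(649,76),HE=(641,-71),HC=(482,-99),HH=(484,72))
S=[cloud(np.load(n+"0.npz"))[:2] for n in("scene","side")]+[fcloud(c)]
for k,(x,y) in A.items():
    # camera axis tilts forward (+x): aim so animal ~30 ahead of camera
    tx=min(max(x-off[0]-45,330),650)
    try: manip.move_ptp([tx,y,210],q)
    except manip.PlanningError as e: print(k,e); continue
    c=manip.camera("wrist");np.savez(f"w_{k}.npz",**c);cv2.imwrite(f"pics/w_{k}.png",c["img"])
    X,C=fcloud(c)
    w=(C.min(1)>150)&(X[:,2]<60)&(abs(X[:,0]-x)<150)&(abs(X[:,1]-y)<150);print(k,"paper",np.median(X[w,2]))
    p=sel(X,C,k,6,90);print(" w",len(p),np.round(rect(p),3),p[:,2].max())
print(manip.get_state()["t"])
ims=[cv2.resize(cv2.imread(f"pics/w_{k}.png"),(400,300)) for k in A]
cv2.imwrite("pics/grid1.png",np.vstack([np.hstack(ims[:2]),np.hstack(ims[2:])]))
```

```text
cam [604.   1. 448.] axis [-0.32  0.   -0.95]
EC paper nan
 w 1522 [648.285  79.52   66.136  38.394   0.868] 57.22273409370532
HE paper 0.20729158548960597
 w 3202 [ 6.40536e+02 -7.16240e+01  8.98810e+01  5.44470e+01  5.92000e-01] 78.9332299718076
HC paper 0.32517766646493595
 w 1492 [481.208 -99.648  68.096  30.607  -1.373] 40.993532112612776
HH paper 0.32176939227034335
 w 2991 [482.754  73.801  94.089  41.879  -0.803] 55.80833379439476
4.925
  return _methods._mean(a, axis=axis, dtype=dtype,
  ret = ret.dtype.type(ret / rcount)
```

View pics/grid1.png

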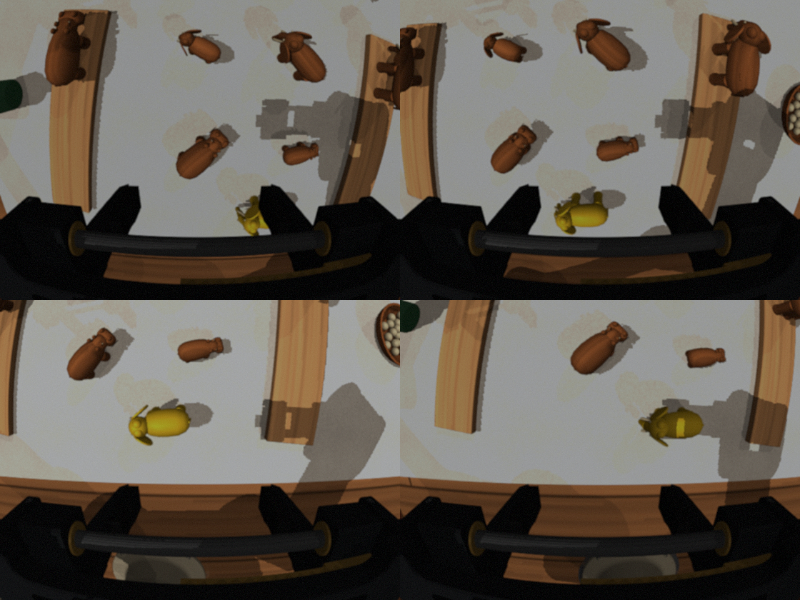

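```bash
cat > fuse.py <<'E'
from h import *
S=[cloud(np.load(n+"0.npz"))[:2] for n in("scene","side")]+[fcloud(np.load(f"{n}.npz")) for n in("w1","w_EC","w_HE","w_HC","w_HH")]
X=np.vstack([s[0] for s in S]);C=np.vstack([s[1] for s in S])
ims=[]
for k in("EC","HE","HC","HH"):
    p=sel(X,C,k,6,90)
    g=np.round(p[:,:2]).astype(int);u,inv,cn=np.unique(g//2,axis=0,return_inverse=True,return_counts=True)
    p=p[cn[inv.ravel()]>=3]
    r=rect(p);print(k,len(p),np.round(r,3))
    h={"EC":51,"HE":70,"HC":39,"HH":54}[k]
    a=ROI[k];x0,y0=(a[0]+a[1])/2-62,(a[2]+a[3])/2-62
    im,zb=topmap([p],[np.tile(((p[:,2:]/h).clip(0,1)*255).astype(np.uint8),(1,3))],x0,x0+124,y0,y0+124,2.4)
    im=cv2.dilate(im,np.ones((2,2)))
    im=cv2.applyColorMap(im,cv2.COLORMAP_JET)
    bx=cv2.boxPoints(((r[0],r[1]),(r[2],r[3]),np.degrees(r[4])))
    q=np.stack([(y0+124-bx[:,1])*2.4,(x0+124-bx[:,0])*2.4],1).astype(int);cv2.polylines(im,[q],True,(255,255,255))
    cv2.putText(im,k,(5,20),0,.6,(255,255,255));ims.append(cv2.resize(im,(297,297)))
cv2.imwrite("pics/fuse.png",np.vstack([np.hstack(ims[:2]),np.hstack(ims[2:])]))
E
python3 fuse.py
```

```text
EC 4302 [648.283  78.55   67.798  38.769   0.872]
HE 9281 [ 6.40645e+02 -7.08450e+01  9.41040e+01  5.60090e+01  6.03000e-01]
HC 6531 [481.996 -99.032  70.658  34.242  -1.31 ]
HH 13280 [483.803  73.431  94.575  46.986  -0.771]
```

View pics/fuse.png

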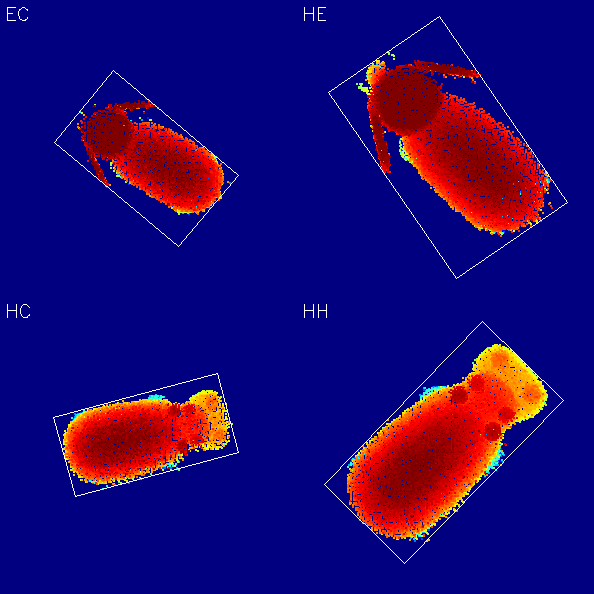

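```bash
cat > pose.py <<'E'
from h import *
GEO=dict(EC=(42,-28,30,51),HE=(58,-38,42,70),HC=(42,-28,32,39),HH=(58,-38,45,54))
def pose(p,k,yaw):
    """midline of flanks -> yaw & lateral; rear end (body back, tail) & nose extents -> x"""
    nose,tail,wid,h=GEO[k]
    c=p[:,:2].mean(0)
    for _ in range(6):
        a=np.array([np.cos(yaw),np.sin(yaw)]);n=np.array([-a[1],a[0]])
        s=(p[:,:2]-c)@a;t=(p[:,:2]-c)@n
        s0,s1=np.percentile(s,.3),np.percentile(s,99.7)
        org=((s0-tail)+(s1-nose))/2
        lim=(tail*.6,min(-tail*.45,14 if nose<50 else 18))
        xs=[];ms=[];ws=[]
        for e in np.arange(lim[0],lim[1],3):
            m=(s-org>=e)&(s-org<e+3)&(p[:,2]>.35*h)
            if m.sum()>15:
                lo,hi=np.percentile(t[m],[1.5,98.5]);xs.append(e+1.5);ms.append((lo+hi)/2);ws.append(hi-lo)
        f=np.polyfit(xs,ms,1);yaw+=np.arctan(f[0])
        c=c+a*org+n*f[1]
    return c,yaw,s1-s0,np.median(ws),s0-org,s1-org
E
cat > fuse2.py <<'E'
from pose import *
S=[cloud(np.load(n+"0.npz"))[:2] for n in("scene","side")]+[fcloud(np.load(f"{n}.npz")) for n in("w1","w_EC","w_HE","w_HC","w_HH")]
for name,SS in(("all",S),("wrist",S[2:]),("ext",S[:2])):
  X=np.vstack([s[0] for s in SS]);C=np.vstack([s[1] for s in SS])
  for k,y in dict(EC=1.,HE=.8,HC=-1.31,HH=-.77).items():
    p=sel(X,C,k,6,90);g=np.round(p[:,:2]).astype(int);u,inv,cn=np.unique(g//2,axis=0,return_inverse=True,return_counts=True)
    p=p[cn[inv.ravel()]>=(3 if name!='ext' else 2)]
    c,yaw,L,W,_,_=pose(p,k,y);print(name,k,c.round(1),"yaw",yaw.round(3),"len %.1f (%d) wid %.1f (%d)"%(L,GEO[k][0]-GEO[k][1],W,GEO[k][2]))
E
python3 fuse2.py
```

```text
all EC [645.5  70.4] yaw 1.051 len 64.7 (70) wid 26.8 (30)
all HE [635.4 -79.8] yaw 0.825 len 91.8 (96) wid 36.7 (42)
all HC [480.4 -91.9] yaw -1.348 len 67.7 (70) wid 29.9 (32)
all HH [477.2  80. ] yaw -0.821 len 91.7 (96) wid 41.4 (45)
wrist EC [645.   69.5] yaw 1.05 len 61.5 (70) wid 26.7 (30)
wrist HE [635.9 -79.4] yaw 0.828 len 90.4 (96) wid 36.8 (42)
wrist HC [480.7 -91.6] yaw -1.352 len 67.3 (70) wid 29.5 (32)
wrist HH [477.3  80. ] yaw -0.818 len 91.7 (96) wid 41.1 (45)Traceback (most recent call last):
  File "fuse2.py", line 8, in <module>
    c,yaw,L,W,_,_=pose(p,k,y);print(name,k,c.round(1),"yaw",yaw.round(3),"len %.1f (%d) wid %.1f (%d)"%(L,GEO[k][0]-GEO[k][1],W,GEO[k][2]))
                  ~~~~^^^^^^^
  File "pose.py", line 18, in pose
    f=np.polyfit(xs,ms,1);yaw+=np.arctan(f[0])
    raise TypeError("expected non-empty vector for x")
TypeError: expected non-empty vector for x
```

```bash
cat > act.py <<'E'
from pose import *
from workcell import manip
PL=dict(E=(522.,-268.2,-.077),H=(546.5,304.5,-.2065))
def quat(phi): return [0,np.cos(phi/2),np.sin(phi/2),0]
def wrap(a): return (a+np.pi)%(2*np.pi)-np.pi
def plank(f,x):
    X,Y,a=PL[f];return np.array([X+x*np.cos(a),Y+x*np.sin(a)]),a
def ok(p,q):
    try: return manip.inverse_kinematics(list(p),q)
    except manip.PlanningError: return None
def run(k,xy,yaw,fam,xt,gz,dx=0,lift=200,dry=False):
    g=manip.tcp_to_grasp; a=np.array([np.cos(yaw),np.sin(yaw)]); gp=np.array(xy)+dx*a
    tp,ay=plank(fam,xt); tp=tp+dx*np.array([np.cos(ay),np.sin(ay)])
    best=None
    for fl in(0,np.pi):
        q1=quat(wrap(yaw+fl));q2=quat(wrap(ay+fl))
        js=[ok([*gp,z],q1) for z in(lift,gz-g)]+[ok([*tp,z],q2) for z in(lift,gz+18-g)]
        if any(j is None for j in js): print(fl,"no ik");continue
        m=max(abs(j[5]) for j in js);tr=abs(js[0][5]-js[2][5])
        print("flip",round(fl,2),"j6",[round(float(j[5]),2) for j in js])
        if best is None or m+tr<best[0]: best=(m+tr,q1,q2)
    _,q1,q2=best
    if dry: return
    s=manip.get_state()
    if s["eef_pos"][2]<lift-5: manip.movel([*s["eef_pos"][:2],lift])
    manip.move_ptp([*gp,lift],q1)
    manip.movel([*gp,gz-g+25],vel=150)
    if manip.movel([*gp,gz-g],vel=50,force_limit=8): print("CONTACT on approach",manip.get_state()["eef_pos"]);return
    manip.grab(force=20);print("opening",round(manip.get_state()["opening"],1),"expected",GEO[k][2])
    manip.movel([*gp,lift],vel=150)
    print("lifted opening",round(manip.get_state()["opening"],1))
    manip.move_ptp([*tp,lift],q2)
    manip.movel([*tp,gz+18-g+10],vel=150)
    hit=manip.movel([*tp,gz+18-g-1],vel=20,force_limit=4);s=manip.get_state()
    print("touch",hit,"z err",round(s["eef_pos"][2]-(gz+18-g),2),s["ft_force"].round(1) if hasattr(s["ft_force"],"round") else s["ft_force"])
    manip.sleep(.2);manip.release();manip.sleep(.2)
    manip.movel([*tp,gz+18-g+70],vel=100);manip.movel([*tp,lift],vel=200)
    print("t",manip.get_state()["t"])
E
python3 - <<'E'
from act import *
S=[cloud(np.load(n+"0.npz"))[:2] for n in("scene","side")]+[fcloud(np.load(f"{n}.npz")) for n in("w1","w_HC","w_HH")]
X=np.vstack([s[0] for s in S])
for k,c,y in(("HC",(480.4,-91.9),-1.348),("HH",(477.2,80),-.82)):
    a=np.array([np.cos(y),np.sin(y)]);n=np.array([-a[1],a[0]])
    s=(X[:,:2]-c)@a;t=(X[:,:2]-c)@n
    for dx in(0,4):
        m=(abs(s-dx)<42)&(abs(t)<98)&(abs(t)>30)&(X[:,2]<100);print(k,dx,"max z under body",np.percentile(X[m,2],[99,99.9,100]).round(1))
b=X[(abs(X[:,0]-600)<60)&(X[:,1]>400)&(X[:,1]<520)&(X[:,2]>15)&(X[:,2]<110)];print("bottle",b.min(0),b.max(0))
run("EC",(646,71),1.051,"E",-4,37,dry=True)
run("EC",(646,71),1.051,"E",-4,37)
c=manip.camera("wrist");cv2.imwrite("pics/ec.png",c["img"]);np.savez("ec.npz",**c)
E
```

```text
HC 0 max z under body [59.2 65.7 67.3]
HC 4 max z under body [34.8 62.9 66.5]
HH 0 max z under body [2.8 4.7 7. ]
HH 4 max z under body [2.8 4.8 7. ]
bottle [565.33152767 421.67667665  15.01023754] [636.29073982 492.6754485  109.97248542]
flip 0 j6 [0.45, 0.45, 0.97, 0.97]
flip 3.14 j6 [-2.69, -2.69, -2.17, -2.17]
flip 0 j6 [0.45, 0.45, 0.97, 0.97]
flip 3.14 j6 [-2.69, -2.69, -2.17, -2.17]
opening 28.9 expected 30
lifted opening 28.9
touch True z err -0.11 [-1.   1.1  4.6]
t 16.05
```

View pics/ec.png

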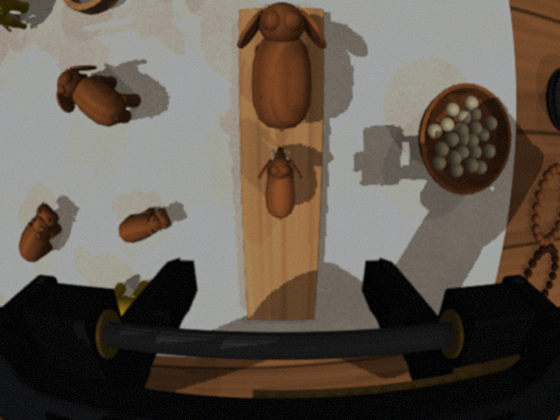

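The calf stands on the plank at pixel (280,185), facing the mother. Next I'll measure the gap.

```bash
cat > meas.py <<'E'
from act import *
def shots(tag):
    out=[]
    for n in("wrist","scene","side"):
        c=manip.camera(n);cv2.imwrite(f"pics/{tag}_{n}.png",c["img"]);out.append((n,(fcloud(c) if n=="wrist" else cloud(c)[:2])))
    return out
def meas(S,fam):
    X0,Y0,a=PL[fam]
    for n,(X,C) in S+[("all",(np.vstack([s[1][0] for s in S]),None))]:
        d=X[:,:2]-[X0,Y0];x=d@[np.cos(a),np.sin(a)];y=d@[-np.sin(a),np.cos(a)]
        m=(abs(x)<188)&(abs(y)<34)&(X[:,2]>24)&(X[:,2]<125)
        h,_=np.histogram(x[m],np.arange(-190,191,1));occ=np.nonzero(h>=2)[0]
        runs=np.split(occ,np.nonzero(np.diff(occ)>6)[0]+1)
        r=[]
        for q in runs:
            if len(q)<5: continue
            k=m&(x>=q[0]-190)&(x<=q[-1]-189)
            # upper part midline slope
            r.append((int(q[0]-190),int(q[-1]-189),"ymid %.1f [%.0f %.0f]"%((np.percentile(y[k],1)+np.percentile(y[k],99))/2,*np.percentile(y[k],[1,99])),"z %.0f"%np.percentile(X[k,2],99.5)))
        print(n,r)
E
python3 - <<'E'
from meas import *
meas(shots("m1"),"E")
E
```

```text
wrist [(-30, 39, 'ymid 0.5 [-17 18]', 'z 74'), (59, 168, 'ymid -0.1 [-30 30]', 'z 115')]
scene [(-27, 37, 'ymid 4.0 [-13 21]', 'z 75'), (62, 177, 'ymid 3.7 [-25 33]', 'z 116')]
side [(-33, 33, 'ymid 0.1 [-19 19]', 'z 75'), (56, 173, 'ymid 2.0 [-27 31]', 'z 115')]
all [(-33, 39, 'ymid 0.8 [-17 19]', 'z 74'), (56, 177, 'ymid 0.4 [-30 31]', 'z 115')]
```

Run:
```python
from act import *
run("HE",(636.5,-79),.826,"E",-110,51)
from meas import *
meas(shots("m2"),"E")
```

```text
flip 0 j6 [0.44, 0.44, 0.84, 0.84]
flip 3.14 j6 [-2.7, -2.7, -2.3, -2.3]
opening 41.1 expected 42
lifted opening 41.0
touch True z err -0.02 [-0.8  0.6  4.5]
t 26.2583
wrist [(-149, -55, 'ymid -0.3 [-23 23]', 'z 95'), (-32, 37, 'ymid 1.1 [-17 19]', 'z 74'), (57, 80, 'ymid -0.3 [-23 22]', 'z 96')]
scene [(-146, -55, 'ymid 5.0 [-18 28]', 'z 96'), (-26, 36, 'ymid 5.6 [-11 22]', 'z 74'), (63, 177, 'ymid 2.5 [-26 31]', 'z 116')]
side [(-152, -58, 'ymid -2.0 [-29 25]', 'z 96'), (-33, 34, 'ymid 0.6 [-18 19]', 'z 75'), (55, 173, 'ymid 2.1 [-27 31]', 'z 115')]
all [(-152, -55, 'ymid -0.2 [-25 24]', 'z 96'), (-33, 38, 'ymid 1.2 [-17 20]', 'z 75'), (55, 177, 'ymid 1.8 [-27 30]', 'z 115')]
```

Run:
```python
from act import *
run("HC",(480.5,-92),-1.35,"H",-4,29,dx=3)
from meas import *
meas(shots("m3"),"H")
```

```text
flip 0 j6 [2.49, 2.49, 2.1, 2.1]
flip 3.14 j6 [-0.66, -0.66, -1.04, -1.04]
opening 19.0 expected 32
lifted opening 19.1
touch True z err -0.08 [-0.6 -0.7  5.5]
t 38.35
wrist [(-31, 37, 'ymid 0.5 [-14 15]', 'z 58'), (57, 167, 'ymid 1.7 [-24 27]', 'z 86')]
scene [(-28, 39, 'ymid 2.9 [-10 16]', 'z 60'), (61, 178, 'ymid 5.8 [-17 29]', 'z 88')]
side [(-33, 35, 'ymid -6.2 [-19 7]', 'z 59'), (57, 175, 'ymid -7.7 [-29 14]', 'z 87')]
all [(-33, 39, 'ymid -0.6 [-16 15]', 'z 58'), (57, 178, 'ymid 1.0 [-26 28]', 'z 87')]
```

View pics/m3_wrist.png

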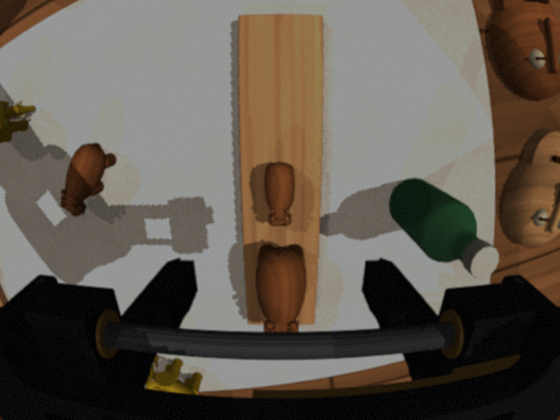

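The hippo calf stands at (280,192), facing the mother. It was gripped a bit high, but touchdown was clean and the gap is about 20 mm. The half hippo comes next.

Run:
```python
from act import *
run("HH",(477.2,80),-.82,"H",-110,33)
from meas import *
s=manip.get_state()
S=shots("m4");meas(S,"H")
manip.move_ptp([480,0,300],quat(0))
S=shots("m5");meas(S,"H");meas(S,"E");print(manip.get_state()["t"])
```

```text
flip 0 j6 [2.31, 2.31, 2.2, 2.2]
flip 3.14 j6 [-0.83, -0.83, -0.94, -0.94]
opening 44.3 expected 45
lifted opening 44.3
touch True z err 0.04 [-2.1 -0.4  5.2]
t 48.8
wrist [(-150, -56, 'ymid 1.0 [-20 21]', 'z 72'), (-31, 36, 'ymid 0.1 [-15 15]', 'z 58'), (57, 164, 'ymid 1.7 [-23 27]', 'z 86')]
scene [(-144, -52, 'ymid 3.6 [-15 23]', 'z 74'), (-30, 38, 'ymid 3.1 [-10 16]', 'z 60'), (63, 179, 'ymid 6.1 [-17 29]', 'z 87')]
side [(-151, -57, 'ymid -7.6 [-25 10]', 'z 74'), (-31, 34, 'ymid -6.9 [-20 6]', 'z 59'), (57, 174, 'ymid -5.9 [-28 17]', 'z 87')]
all [(-151, -52, 'ymid -0.1 [-22 22]', 'z 73'), (-32, 38, 'ymid -0.9 [-17 16]', 'z 59'), (57, 179, 'ymid 1.0 [-26 28]', 'z 87')]
wrist [(-146, -53, 'ymid -3.6 [-21 14]', 'z 72'), (-31, 39, 'ymid -2.6 [-16 11]', 'z 58'), (58, 178, 'ymid -3.6 [-26 18]', 'z 86')]
scene [(-144, -53, 'ymid 3.9 [-15 23]', 'z 74'), (-26, 39, 'ymid 2.7 [-11 16]', 'z 59'), (61, 179, 'ymid 6.4 [-16 29]', 'z 87')]
side [(-150, -57, 'ymid -7.2 [-24 9]', 'z 74'), (-32, 35, 'ymid -6.4 [-21 8]', 'z 60'), (57, 174, 'ymid -7.3 [-29 14]', 'z 87')]
all [(-150, -53, 'ymid -0.5 [-23 22]', 'z 73'), (-32, 39, 'ymid -1.2 [-17 15]', 'z 59'), (57, 179, 'ymid 0.7 [-26 28]', 'z 87')]
wrist [(-146, -54, 'ymid 1.2 [-25 27]', 'z 95'), (-32, 38, 'ymid 2.0 [-17 21]', 'z 74'), (58, 177, 'ymid 0.1 [-31 32]', 'z 114')]
scene [(-145, -55, 'ymid 5.2 [-17 27]', 'z 96'), (-27, 37, 'ymid 5.9 [-9 21]', 'z 76'), (64, 176, 'ymid 2.9 [-26 32]', 'z 115')]
side [(-152, -58, 'ymid -1.8 [-29 25]', 'z 95'), (-32, 33, 'ymid 1.0 [-18 20]', 'z 75'), (56, 171, 'ymid 1.6 [-28 31]', 'z 114')]
all [(-152, -54, 'ymid 0.4 [-26 27]', 'z 95'), (-32, 38, 'ymid 2.0 [-17 21]', 'z 74'), (56, 177, 'ymid 0.4 [-31 32]', 'z 114')]
51.05
```

View pics/m5_scene.png

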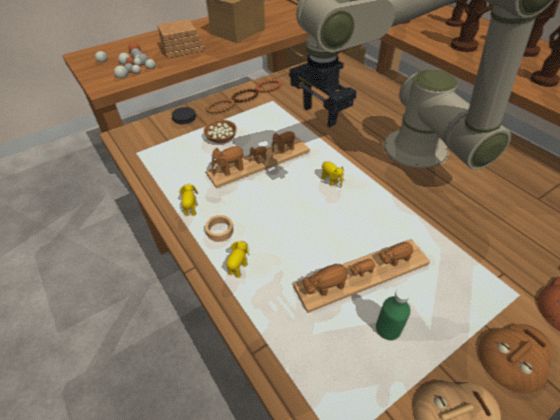

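View pics/m5_side.png

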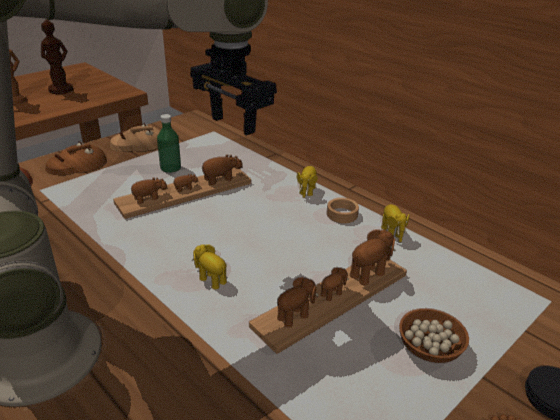

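View pics/m5_wrist.png

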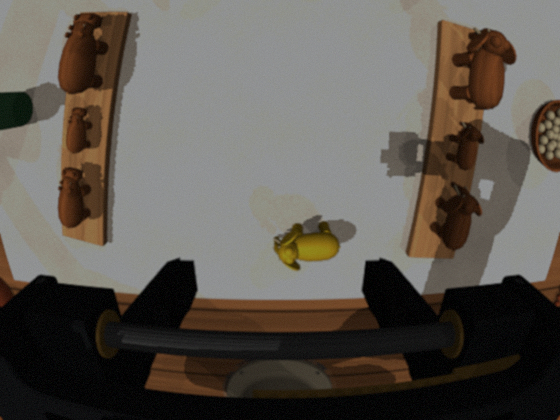

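Both rows stand upright and centred, facing the mothers: elephants in the scene view at (230,157), (260,152), (284,140), hippos at (328,277), (364,267), (398,252). The bangle, bottle, bowl and yellow animals are where they were. The gaps measure about 18–22 mm, so I'm handing in.

```bash
python3 -c "
from workcell import manip
manip.hand_in();print(manip.get_state()['t'])"
```

```text
the job is handed in; nothing more can be done
the job is handed in; nothing more can be done
```

Both families are set out, and I handed the job in at about 51 s of the 128 s allowed. On each plank the calf stands right behind its mother and the half-grown animal behind the calf, all facing the mother's way.

- **Gaps and centring:** fused over all three cameras, the gaps come to about 18–22 mm. Each animal is within about 2 mm of the plank's middle line. Single views differ from each other by several millimetres because parts of the animals are hidden.
- **Setting down:** every touchdown was a gentle contact of about 5 N, within 0.1 mm of the expected height. All four stood upright in the last pictures.
- **One thing off plan:** the grip on the hippo calf closed to 19 mm instead of 32 mm, because I took it high on its rounded back to keep the gripper clear of the yellow elephant. It did not slip and was set down correctly.
- **Left alone:** in the last pictures the bangle, bottle, bowl and yellow look-alikes look unmoved; I compared these by eye only.

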